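Swing the bench magnifier over the spire shell and switch on its lamp

TASK

With a fingertip, push the bar of the bench magnifier sideways, without pinching it, until the round lens is centred over the dish that holds the long pointed spiral shell, and leave it there. Then press the button on the switch box all the way down to light the lamp. Leave the dishes, jars and bottle standing where they are.

Things in the scene. Friction and masses are not known exactly. Their poses are not given: they have to be found in the camera images.
- stand: fixed magnifier stand on the table: dark round steel foot 100 mm across and 14 mm high, with an upright steel post 18 mm across, topped by the black hub of the swinging arm, 32 mm across, its top 134 mm above the table. Origin on the post's axis at table height, z up. At lens_arm = 0 the magnifier's bar points along this body's own -x axis.
- pivot (a point): the swing axis of the magnifier, on the post's axis at the mid height of the bar, 110 mm above the table
- lens (a point): centre of the round lens, 200 mm from the post's axis and 110 mm above the table. The lens is clear, in a black ring 96 mm across outside and 10 mm thick, level. Nothing below it on the table is touched when it swings (the dishes, jars and bottle are at most 80 mm high).
- lens_arm (a joint): swing of the magnifier about the upright post, in rad: 0 = bar along the stand's own -x axis, positive = anticlockwise seen from above, stops at -1.45 and 1.45. It is stiff with steady friction (0.16 N m: about 1.5 N at the middle of the bar) and stays where it is left.
- bar_a: half of the magnifier's level aluminium bar: the flank on the clockwise side seen from above. Pushing it square to the bar swings the arm anticlockwise (joint grows). The whole bar is 18 mm wide, 16 mm high (102 to 118 mm above the table) and reaches from 14 to 150 mm from the post's axis. Origin in this half, 82 mm from the post's axis and 4.5 mm off the bar's centre line; x axis along the bar to the post.
- bar_b: the other half of the bar, on the anticlockwise side seen from above: pushing it square to the bar swings the arm clockwise (joint falls). Same size; origin 82 mm from the post's axis and 4.5 mm off the bar's centre line.
- dish_spire: loose white dish, 62 mm across at the rim and 12 mm high, holding a long pointed spiral shell (42 mm long, 22 mm wide, fixed in the dish, its top 25 mm above the table). THE ONE TO BE SEEN THROUGH THE LENS. Origin at the centre of its underside. It stands on the circle that the lens travels (to about 7 mm).
- dish_cockle: equal dish with a round domed cockle shell 36 mm across. Leave alone.
- dish_empty: equal dish, empty. Leave alone.
- switch_box: fixed grey switch box of the lamp, 85 x 70 mm and 40 mm high, with the button in the middle of its top. Origin at the centre of its underside.
- lamp_button_top (a point): centre of the top of the white round push button, 32 mm across, 62 mm above the table when out; pressed straight down
- lamp_button (a joint): travel of the button in m: 0 = out, 0.006 = fully down; a spring of 1.5 N at the start and 5 N fully down brings it back
- jar_side: small sample jar, 42 mm across, 65 mm high, loose. Origin at the centre of its underside. Leave alone.
- jar_post: small sample jar, 36 mm across, 60 mm high, loose, near the post. Origin at the centre of its underside. Leave alone.
- small_bottle: amber bottle with a narrow neck, 40 mm across, 80 mm high, loose, near the post. Origin at the centre of its underside. Leave alone.
There are look-alikes about, which are no part of the job. Of the things that look like the switch_box, the middle-sized one is meant.

How it is judged:
By the outcome, as a careful person would: the job done as asked, in the order asked, and still so for the second after the job is handed in, with the robot touching nothing.
It also fails if it takes over 58 s, if anything falls off the work surface, if the arm or the gripper's body presses on something with over 40 N, if the wrist force passes 120 N, or if a joint passes its speed limit or range.

ROBOT

A 7-joint arm with a two-finger parallel gripper is mounted at the origin on the work surface. World frame = base frame: x ahead of the robot, y to its left, z up, the work surface at z = 0. Lengths are in mm, angles in rad, forces in N, time in s.
With the tool pointing down it reaches from about 425 to 1025 mm from the base axis. Payload 3.6 kg.
Tool frame: the origin (TCP) lies midway between the tips of the shut fingers; the grasp point (between the pads) lies 19 mm behind it; z points along the fingers, y is the line along which they close (so a half turn about z gives the same grasp; the last joint's range is limited). The gripper opens to 85 mm and grips with 20 to 120 N. Pads are 22 mm wide; open, the fingers measure 114 mm over their backs; the gripper's body (76 mm by 85 mm) begins 54 mm behind the grasp point. The pads swing forward as they close: fully open they stand 13 mm farther back than shut.
Start: joints at [1.063, 0.591, 0.048, 1.609, -0.033, 0.943, -0.034], TCP at [291.518, -663.812, 231.302] pointing down, gripper open.
Joint ranges: [-2.69, 2.69], [-0.47, 2.24], [-1.27, 1.36], [0.19, 2.51], [-1.53, 4.68], [0.08, 2.07], [-3.09, 3.09]. Speed limits (rad/s): [2.57, 2.57, 3.14, 3.14, 3.14, 3.14, 3.14].

INTERFACE

Orientations are given as a unit quaternion [w, x, y, z].
In Python, from bench import bot gives the robot as it stands.
- The arm moves only by the tool servo_tool, never from a script. Its argument "increments" is a list of rows, each a list of 7 numbers: the opening, from -1 (shut) to 1 (fully open), then the shift along the tool's x, y, z in mm, then the turn, a rotation vector about the tool's x, y, z in degrees. In form: [[gripper, dx, dy, dz, ax, ay, az], ...]. A call has 1 to 10 rows; each row is the pose to reach, as a shift and turn from the pose commanded when the call began, along the tool's axes at that moment; what a row does not reach only later rows make up. A row lasts 1/10 s, in which the tool goes at most 50 mm and 8.59 degrees, less where a joint would pass 70% of its speed; a pose out of reach is approached as far as the arm can. A call with a gripper value outside its range is refused whole. The fingers move at their own pace and stop on an object; "squeeze" is the grip in N (left out, the last holds). Time passes only in rows, so rows that repeat a pose let the fingers close. It gives the time, the measured TCP pose, the force, the opening and the grip force at its end, in the units of the state.
- bot.get_obs(): the state, without advancing time (a new reading comes with each control period).
- bot.capture(name): name is "scene" or "top" or "wrist"; returns a dict with "pixels" (480x640x3 uint8, red, green, blue), "range_z" (480x640 float32, mm along the optical axis (not along the pixel's ray), 0 where there is no reading), "vertical_fov" (degrees; the focal length in pixels is half the picture's height over the tangent of half this angle, whatever the lens; pixels are square), "cx", "cy" (the principal point, pixels), "extrinsics" (4x4, takes a point from camera to world coordinates); the wrist camera has in their place "tool_from_camera" (4x4, takes a point from camera to tool coordinates, whose origin is the TCP and whose axes are the flange's). Camera axes: x right, y down, z forward; pixel columns grow to the right and rows downward; lengths in mm; the calibration is good to about 2 mm. A picture is of the moment at which its call begins: read the wrist's pose just before it.
- bot.close_job(): hands the job in; it is judged then, once.
The state is a dict: "time_s": time; "joints": joint angles; "qd": joint speeds; "effort": joint torques, N m; "position": TCP position; "ee_rot": TCP orientation; "contact_force": force on the tool from outside, world axes, zero at the start; "ft_torque": the same for the moment, N m; "width": finger opening in mm; "grasp_force": force on a finger pad.
Only numpy, scipy, OpenCV 4.12 (cv2) and the standard library are available. Lean on these libraries where they do the work, as an engineer would, in place of code of your own. Each camera call takes 0.05 s, during which the arm holds its last target. There are 200 camera calls.

## Working session

There is one attempt and no reset: what is moved stays moved. The work goes in short steps, Python scripts to look and compute and a tool call to move; the robot and the scene stay as the last step left them, time stands still between calls to the robot, and variables do not carry over. Pictures are saved under pics/ and viewed, at most 10 in all, crops included, and the job is handed in when it is done.

Besides the shell and the picture viewer there is one more tool, called after "Request:" as name(argument=value, ...), one argument or row to a line, values as JSON. servo_tool: Moves the arm, as the interface text tells. Its arguments: {"type":"object","properties":{"increments":{"type":"array"},"squeeze":{"type":"number"}},"required":["increments"]}

```bash
mkdir -p pics; cat > h.py <<'E'
import numpy as np, cv2
from bench import bot
def cap(n):
    c=bot.capture(n); np.savez(f'{n}.npz',**c); return c
def pts(c,T):
    h,w=c['range_z'].shape; f=h/2/np.tan(np.radians(float(c['vertical_fov']))/2)
    v,u=np.mgrid[:h,:w]; z=c['range_z']
    P=np.stack([(u-c['cx'])/f*z,(v-c['cy'])/f*z,z],-1)
    return P@T[:3,:3].T+T[:3,3]
E
python3 - <<'E'
from h import *
for n in('top','scene'):
    c=cap(n); cv2.imwrite(f'pics/{n}1.png',c['pixels'][:,:,::-1]); print(n,c['extrinsics'].round(2).tolist(),c['vertical_fov'])
print(bot.get_obs())
E
```

```text
top [[-0.02, -0.99, 0.14, 426.33], [-1.0, 0.02, -0.01, 49.51], [0.01, -0.14, -0.99, 1035.47], [0.0, 0.0, 0.0, 1.0]] 55.00908855149399
scene [[-0.85, 0.32, -0.41, 966.37], [0.52, 0.5, -0.69, 743.52], [-0.02, -0.8, -0.6, 688.7], [0.0, 0.0, 0.0, 1.0]] 57.68186644760469
{'time_s': 0.1, 'joints': array([ 1.06351627,  0.59204376,  0.0483243 ,  1.60969673, -0.03327553,
        0.9426631 , -0.0337182 ]), 'qd': array([ 0.00017361, -0.00056809, -0.00112214, -0.0043216 , -0.00059573,
        0.00197747,  0.00172108]), 'effort': array([ 4.99242087e-03, -5.49998403e+01,  1.55306261e+00, -1.98825181e+01,
        9.67540982e-03,  3.82562197e-03, -5.03441299e-06]), 'position': array([ 291.1994349 , -663.14550645,  230.24292496]), 'ee_rot': array([-9.64377075e-04,  9.78667851e-01,  2.05446417e-01, -2.76519501e-04]), 'contact_force': array([-0.20178196,  0.90036771, -0.12393719]), 'ft_torque': array([-0.02367184, -0.04912004,  0.01465022]), 'grasp_force': 0.0, 'width': 85.58804623952336}
```

View pics/top1.png

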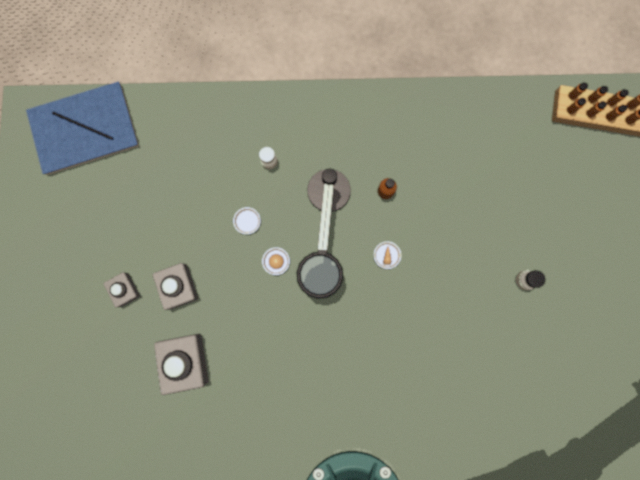

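View pics/scene1.png

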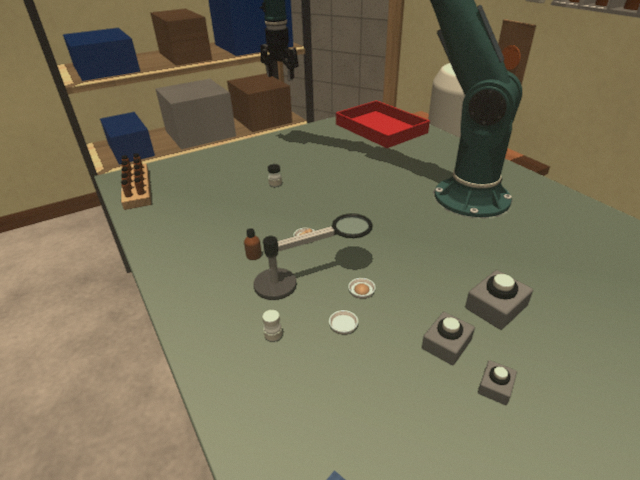

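The top view shows the hub at (329,177), the lens at (320,274), the spire dish at (388,255), the cockle dish at (276,262) and the empty dish at (247,221). The bottle is at (388,188), jar_post at (267,157) and the middle switch box at (173,286).

```bash
cat > m.py <<'E'
from h import *
c=dict(np.load('top.npz')); P=pts(c,c['extrinsics'])
def reg(u,v,r,zlo,zhi):
    q=P[v-r:v+r,u-r:u+r].reshape(-1,3); q=q[(q[:,2]>zlo)&(q[:,2]<zhi)]
    (cx,cy),rr=cv2.minEnclosingCircle(q[:,:2].astype(np.float32)); a=cv2.minAreaRect(q[:,:2].astype(np.float32))
    return len(q),np.round([cx,cy,rr],1),np.median(q[:,2]).round(1),np.round(q.mean(0),1),a[1],a[2]
for n,a in dict(table=(440,350,10,-20,20),hub=(329,177,14,124,145),lens=(320,274,28,100,125),bar=(326,220,25,100,125),spire=(388,255,20,7,40),cockle=(276,262,18,7,40),empty=(247,221,20,7,40),bottle=(389,186,16,15,100),jarpost=(267,157,16,15,100),
 mid=(175,287,26,30,46),midbtn=(173,286,18,53,75),big=(180,364,32,30,60),bigbtn=(175,366,18,55,120),sm=(121,290,18,15,35),foot=(329,190,25,8,22)).items():
    print(n,*reg(*a))
E
python3 m.py; python3 - <<'E'
import cv2
i=cv2.imread('pics/top1.png')[130:330,140:440]
cv2.imwrite('pics/crop.png',cv2.resize(i,(800,533),interpolation=cv2.INTER_CUBIC))
E
```

```text
table 400 [ 315.7 -205.4   29.9] -1.6 [ 315.7 -205.1   -1.6] (44.246097564697266, 41.71940612792969) 87.93196105957031
hub 193 [677.2  31.8  15.6] 131.6 [676.5  31.8 131.4] (29.1776065826416, 30.543764114379883) 10.030118942260742
lens 1806 [485.3  54.8  53.1] 110.6 [480.7  55.7 110.8] (94.64388275146484, 94.32698822021484) 38.11928939819336
bar 446 [590.7  42.2  52.3] 116.1 [590.7  42.3 116. ] (17.9378719329834, 103.22078704833984) 83.20661163330078
spire 236 [525.7 -95.3  30.6] 12.1 [524.6 -95.7  13.5] (59.93968200683594, 59.2062873840332) 45.030982971191406
cockle 269 [518.  154.1  30.4] 9.5 [518.6 154.5   9.8] (58.1517219543457, 58.402339935302734) 88.88764953613281
empty 114 [610.6 218.8  30.5] 9.5 [611.8 220.7   9.5] (59.136619567871094, 59.750274658203125) 18.992074966430664
bottle 300 [673.  -98.   19.9] 52.7 [668.1 -95.1  54. ] (37.92738723754883, 37.813995361328125) 21.324617385864258
jarpost 277 [747.7 166.5  18.4] 56.3 [744.4 165.5  47.7] (35.82091522216797, 33.824607849121094) 86.11998748779297
mid 905 [466.6 372.2  53. ] 37.3 [465.6 368.9  37.3] (84.79324340820312, 71.50230407714844) 19.506790161132812
midbtn 186 [468.5 371.6  17.7] 59.2 [466.3 371.3  59. ] (30.155658721923828, 31.091190338134766) 21.674354553222656
big 1699 [303.1 354.2  68.7] 48.7 [304.4 348.6  48.1] (110.23186492919922, 91.39338684082031) 9.898736000061035
bigbtn 742 [302.4 354.3  31.3] 67.2 [304.1 351.2  69.9] (59.69729232788086, 60.55127716064453) 46.74366760253906
sm 554 [461.8 491.   37.6] 26.2 [461.3 487.4  26.2] (62.57340621948242, 52.9058952331543) 29.130290985107422
foot 982 [677.5  32.1  49.9] 11.9 [674.4  31.5  11.9] (96.6095199584961, 94.78880310058594) 85.9570083618164
```

View pics/crop.png

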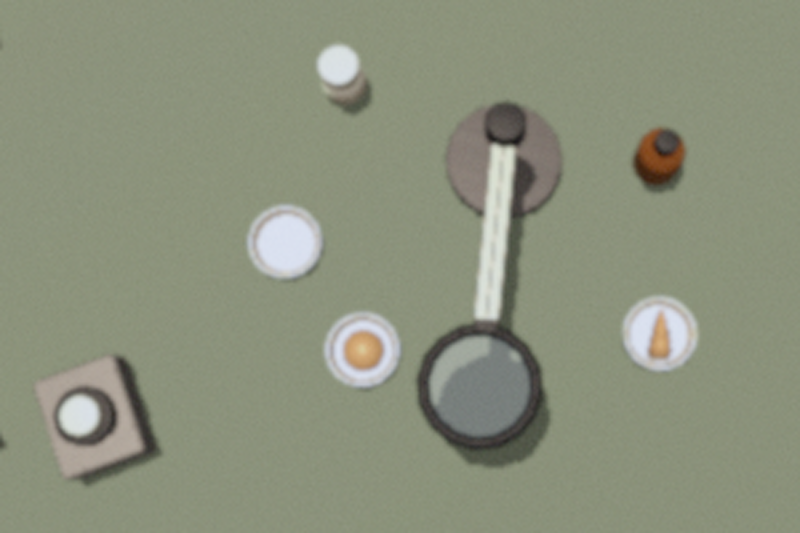

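The sizes agree: lens–post 198 mm, dish–post 198 mm and the box 85×71. The swing needed is about +47°, pushing bar_a from its +y side.

```bash
cat >> h.py <<'E'
from scipy.spatial.transform import Rotation as R
PIV=np.array([677.,32.])
def tgt(x,y,z,yaw,o=None):
    "increment in tool axes to world x,y,z with tool x at yaw (deg), pointing down"
    o=o or bot.get_obs(); w,a,b,c=o['ee_rot']; r=R.from_quat([a,b,c,w])
    g=R.from_euler('z',yaw,degrees=True)*R.from_euler('x',180,degrees=True)
    return np.r_[r.inv().apply(np.array([x,y,z])-o['position']),(r.inv()*g).as_rotvec(degrees=True)].round(1)
def push(ang,off,z=97,r=110):
    "world pose with tip centre off mm clockwise of the bar line at angle ang"
    a=np.radians(ang); u=np.array([np.cos(a),np.sin(a)]); n=np.array([u[1],-u[0]])
    p=PIV+r*u+off*n; return p[0],p[1],z,ang-90
E
python3 -c "
from h import *
p=push(173.3,50,200);print(p,tgt(*p))"
```

```text
(np.float64(573.5847654057332), np.float64(94.49231355785095), 200, 83.30000000000001) [ 5.632e+02 -5.801e+02  3.130e+01 -1.000e-01 -1.000e-01 -5.960e+01]
```

Request:
servo_tool(
  increments=[
    [-1, 32, -33, 0, 0, 0, 0],
    [-1, 64, -66, 0, 0, 0, -6],
    [-1, 96, -99, 0, 0, 0, -12],
    [-1, 128, -132, 0, 0, 0, -18],
    [-1, 160, -165, 0, 0, 0, -24],
    [-1, 192, -198, 0, 0, 0, -30],
    [-1, 224, -231, 0, 0, 0, -36],
    [-1, 256, -264, 0, 0, 0, -42],
    [-1, 288, -297, 0, 0, 0, -48],
    [-1, 320, -330, 0, 0, 0, -54],
  ],
)

```text
time_s: 1.1
position: [451.8, -231.2, 231.2]
ee_rot: [-0.0, 0.777, 0.629, -0.0]
contact_force: [0.6, -0.4, -0.1]
width: 0.1
grasp_force: 0.0
```

```bash
python3 -c "
from h import *
o=bot.get_obs();print(o['position'],o['width'],o['time_s']);p=push(173.3,50,200);print(p,tgt(*p))"
```

```text
[ 451.84861797 -231.20284467  231.18654947] 0.08163071085742438 1.1
(np.float64(573.5847654057332), np.float64(94.49231355785095), 200, 83.30000000000001) [343.9  51.   31.1  -0.    0.   -5.4]
```

Request:
servo_tool(
  increments=[
    [-1, 45, 7, 0, 0, 0, 0],
    [-1, 90, 14, 0, 0, 0, -2],
    [-1, 135, 20, 0, 0, 0, -5],
    [-1, 180, 27, 0, 0, 0, -5],
    [-1, 225, 34, 0, 0, 0, -5],
    [-1, 270, 40, 5, 0, 0, -5],
    [-1, 310, 46, 15, 0, 0, -5],
    [-1, 344, 51, 31, 0, 0, -5],
    [-1, 344, 51, 31, 0, 0, -5],
    [-1, 344, 51, 31, 0, 0, -5],
  ],
)

```text
time_s: 2.1
position: [574.2, 92.9, 199.4]
ee_rot: [-0.001, 0.75, 0.662, -0.001]
contact_force: [0.2, -0.6, -0.2]
width: 0.1
grasp_force: 0.0
```

```bash
python3 -c "
from h import *
o=bot.get_obs();print(o['position'],o['time_s']);p=push(173.3,50);print(p,tgt(*p))
c=cap('scene');cv2.imwrite('pics/s2.png',cv2.resize(c['pixels'][150:390,200:520,::-1],(800,600)))"
```

```text
[574.16780183  92.93701601 199.41379859] 2.1
(np.float64(573.5847654057332), np.float64(94.49231355785095), 97, 83.30000000000001) [ 1.500e+00 -6.000e-01  1.024e+02 -1.000e-01  0.000e+00 -5.000e-01]
```

View pics/s2.png

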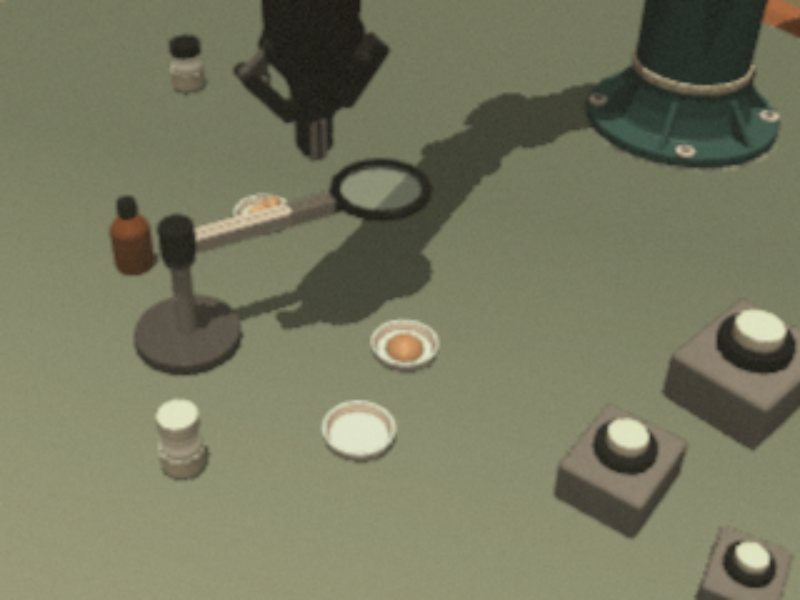

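The shut fingertips hang clear on the near side of the bar, and nothing has been touched. I'll lower them.

Request:
servo_tool(
  increments=[
    [-1, 1, 0, 30, 0, 0, 0],
    [-1, 1, 0, 60, 0, 0, 0],
    [-1, 1, 0, 85, 0, 0, 0],
    [-1, 1, 0, 102, 0, 0, 0],
    [-1, 1, 0, 102, 0, 0, 0],
  ],
)

```text
time_s: 2.65
position: [573.0, 90.3, 96.5]
ee_rot: [-0.001, 0.752, 0.66, -0.003]
contact_force: [0.2, -0.5, 0.0]
width: 0.1
grasp_force: 0.0
```

```bash
python3 -c "
from h import *
o=bot.get_obs();print(o['position'],o['contact_force'])
for a,f in [(173.3,35),(173.3,20),(178,20),(183,20),(188,20),(193,20),(198,20)]:print(tgt(*push(a,f),o))"
```

```text
[573.02939578  90.31680761  96.4589856 ] [ 0.21936484 -0.47650873  0.02199503]
[-10.8   0.2  -0.5  -0.3   0.2  -0.8]
[-25.8   0.4  -0.5  -0.3   0.2  -0.8]
[-34.9  -0.7  -0.4  -0.3   0.2  -5.5]
[-44.6  -1.1  -0.4  -0.3   0.2 -10.5]
[-54.4  -0.7  -0.4  -0.3   0.1 -15.5]
[-64.    0.6  -0.3  -0.3   0.1 -20.5]
[-73.6   2.7  -0.3  -0.3   0.1 -25.5]
```

Request:
servo_tool(
  increments=[
    [-1, -6, 0, 0, 0, 0, 0],
    [-1, -11, 0, 0, 0, 0, 0],
    [-1, -16, 0, 0, 0, 0, -1],
    [-1, -21, 0, 0, 0, 0, -1],
    [-1, -26, 0, 0, 0, 0, -1],
    [-1, -30, 0, 0, 0, 0, -3],
    [-1, -35, -1, 0, 0, 0, -5],
    [-1, -40, -1, 0, 0, 0, -8],
    [-1, -45, -1, 0, 0, 0, -10],
    [-1, -45, -1, 0, 0, 0, -10],
  ],
)

```text
time_s: 3.65
position: [568.1, 47.9, 98.4]
ee_rot: [0.0, 0.691, 0.723, -0.0]
contact_force: [-0.4, -0.3, 0.3]
width: -0.1
grasp_force: 0.0
```

```bash
cat > ang.py <<'E'
from h import *
o=bot.get_obs();print(o['position'],o['contact_force'],o['time_s'])
c=cap('top');P=pts(c,c['extrinsics']);q=P.reshape(-1,3)
d=q[:,:2]-PIV; r=np.hypot(*d.T); th=np.degrees(np.arctan2(d[:,1],d[:,0]))%360
m=(r>45)&(r<90)&(q[:,2]>108)&(q[:,2]<121); print('bar',m.sum(),np.median(th[m]))
m=(r>165)&(r<250)&(q[:,2]>106)&(q[:,2]<118)&(th>150)&(th<245)
x=q[m,:2].astype(np.float32)
if len(x):
    (a,b),k=cv2.minEnclosingCircle(x); print('ring',m.sum(),a,b,k,np.degrees(np.arctan2(b-32,a-677))%360,np.hypot(a-677,b-32))
E
python3 ang.py;  python3 -c "
from h import *
o=bot.get_obs()
for a,f in [(183,20),(188,20),(193,20),(198,20),(203,20),(208,20)]:print(a,tgt(*push(a,f),o))"
```

```text
[568.14262594  47.93866232  98.44688331] [-0.38889652 -0.300829    0.30324318] 3.65
bar 0 nan
ring 1174 476.2272644042969 23.86717987060547 46.99287414550781 182.31964589287543 200.93738856131083
183 [-1.9 -2.2  1.4  0.   0.  -0.4]
188 [-11.5  -3.5   1.4   0.    0.   -5.4]
193 [-21.3  -3.9   1.4   0.    0.  -10.4]
198 [-31.   -3.5   1.4   0.    0.  -15.4]
203 [-40.7  -2.2   1.4   0.    0.  -20.4]
208 [-50.2  -0.1   1.4  -0.    0.  -25.4]
  return _methods._mean(a, axis=axis, dtype=dtype,
  ret = ret.dtype.type(ret / rcount)
```

Request:
servo_tool(
  increments=[
    [-1, -5, -2, 1, 0, 0, -2],
    [-1, -11, -3, 1, 0, 0, -5],
    [-1, -16, -4, 1, 0, 0, -8],
    [-1, -21, -4, 1, 0, 0, -10],
    [-1, -26, -4, 1, 0, 0, -13],
    [-1, -31, -4, 1, 0, 0, -15],
    [-1, -36, -3, 1, 0, 0, -18],
    [-1, -41, -2, 1, 0, 0, -20],
    [-1, -46, -1, 1, 0, 0, -23],
    [-1, -50, 0, 1, 0, 0, -25],
  ],
)

```text
time_s: 4.7
position: [570.7, -0.6, 97.5]
ee_rot: [-0.0, 0.517, 0.856, 0.0]
contact_force: [-0.2, 1.9, 1.9]
width: 0.1
grasp_force: 0.8
```

```bash
python3 ang.py 2>/dev/null;  python3 -c "
from h import *
o=bot.get_obs()
for a,f in [(208,20),(213,20),(216,20),(218,20),(220,20)]:print(a,tgt(*push(a,f),o))"
```

```text
[570.73950382  -0.60685749  97.48887838] [-0.18545026  1.89539841  1.93146666] 4.7
bar 0 nan
ring 1086 495.40155029296875 -57.13640594482422 47.14878845214844 206.14380963748735 202.29507112324228
208 [ 0.  -0.6  0.4  0.   0.  -0.2]
213 [-9.7 -1.8  0.4  0.   0.  -5.2]
216 [-15.5  -2.2   0.4   0.    0.   -8.2]
218 [-19.4  -2.3   0.4   0.    0.  -10.2]
220 [-23.3  -2.2   0.4   0.    0.  -12.2]
```

Request:
servo_tool(
  increments=[
    [-1, -5, -1, 0, 0, 0, -2],
    [-1, -10, -2, 0, 0, 0, -5],
    [-1, -14, -2, 0, 0, 0, -7],
    [-1, -17, -2, 0, 0, 0, -9],
    [-1, -19, -2, 0, 0, 0, -10],
    [-1, -19, -2, 0, 0, 0, -10],
  ],
)

```text
time_s: 5.35
position: [577.8, -19.0, 97.3]
ee_rot: [0.0, 0.441, 0.897, 0.0]
contact_force: [-0.9, -0.2, -0.4]
width: -0.0
grasp_force: 0.1
```

```bash
python3 ang.py 2>/dev/null;  python3 -c "
from h import *
o=bot.get_obs()
for a,f in [(218,20),(220,20),(221,20),(222,20)]:print(a,tgt(*push(a,f),o))
c=np.load('top.npz');cv2.imwrite('pics/t4.png',cv2.resize(c['pixels'][140:320,280:520,::-1],(800,600),interpolation=cv2.INTER_CUBIC))"
```

```text
[577.82841457 -18.99153491  97.28642094] [-0.87348312 -0.16132846 -0.44107536] 5.35
bar 0 nan
ring 986 511.204833984375 -86.0536117553711 46.65705871582031 215.45257532969188 203.53056852138096
218 [-0.9 -0.5  0.3  0.   0.  -0.3]
220 [-4.7 -1.1  0.3  0.   0.  -2.3]
221 [-6.7 -1.3  0.3  0.   0.  -3.3]
222 [-8.6 -1.5  0.3  0.   0.  -4.3]
```

View pics/t4.png

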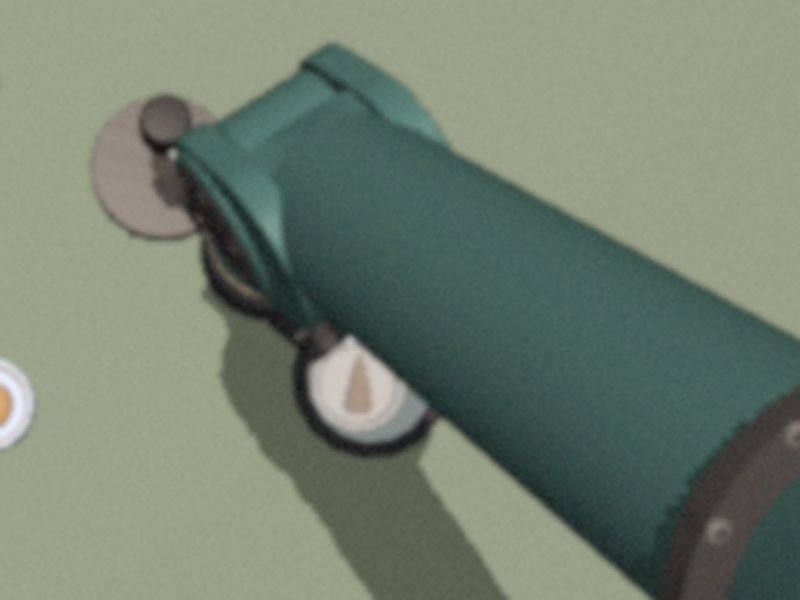

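The ring now surrounds the spire dish, but the arm hides part of it, so the fit isn't reliable. I'll nudge a little further, back off and measure it in clear view.

Request:
servo_tool(
  increments=[
    [-1, -3, 0, 0, 0, 0, -1],
    [-1, -5, -1, 0, 0, 0, -2],
    [-1, -5, -1, 0, 0, 0, -2],
    [-1, 10, 0, 0, 0, 0, -2],
    [-1, 30, 0, 0, 0, 0, -2],
    [-1, 60, 0, 0, 0, 0, -2],
    [-1, 100, 0, -10, 0, 0, -2],
    [-1, 145, 0, -50, 0, 0, -2],
    [-1, 190, 0, -60, 0, 0, -2],
    [-1, 200, 0, -60, 0, 0, -2],
  ],
)

```text
time_s: 6.4
position: [452.7, 144.3, 159.5]
ee_rot: [0.001, 0.421, 0.907, 0.002]
contact_force: [0.9, -0.2, 0.4]
width: 0.2
grasp_force: 0.0
```

```bash
cat > fin.py <<'E'
from h import *
from scipy.optimize import least_squares as LS
import sys
o=bot.get_obs();print(o['position'],o['contact_force'],o['time_s'])
c=cap('top');P=pts(c,c['extrinsics'])
q=P.reshape(-1,3); I=c['pixels'].reshape(-1,3).max(1)
m=(abs(q[:,0]-525)<75)&(abs(q[:,1]+95)<75)&(q[:,2]>100)&(q[:,2]<122)
d=q[:,:2]-PIV; r=np.hypot(*d.T); th=np.degrees(np.arctan2(d[:,1],d[:,0]))%360
k=m&(I<75)&(r>155); x=q[k,:2]
s=LS(lambda p:np.hypot(x[:,0]-p[0],x[:,1]-p[1])-44,[525,-95],loss='soft_l1')
a,b=s.x; print('ring',k.sum(),s.x,np.degrees(np.arctan2(b-32,a-677))%360,np.hypot(a-677,b-32))
(a,b),rr=cv2.minEnclosingCircle(q[m&(r>153),:2].astype(np.float32));print('enc',a,b,rr)
k=(r>30)&(r<145)&(q[:,2]>108)&(q[:,2]<125)&(th>190)&(th<240)
f=cv2.fitLine(q[k,:2].astype(np.float32),cv2.DIST_L2,0,.01,.01).ravel();print('bar',k.sum(),f,np.degrees(np.arctan2(f[1],f[0]))%180+180,np.median(th[k]))
i=c['pixels'][150:315,300:520,::-1]
cv2.imwrite('pics/%s.png'%sys.argv[1],cv2.resize(i,(800,600),interpolation=cv2.INTER_CUBIC))
E
python3 fin.py t5
```

```text
[452.66746166 144.3176783  159.47019209] [ 0.89760474 -0.2314205   0.36990583] 6.4
ring 369 [524.33351255 -95.87106566] 219.94901546811772 199.14332985169318
enc 524.10791015625 -96.4306640625 47.619049072265625
bar 526 [  0.7679672    0.64048916 609.8258     -23.984724  ] 219.82831 219.72113084260639
```

View pics/t5.png

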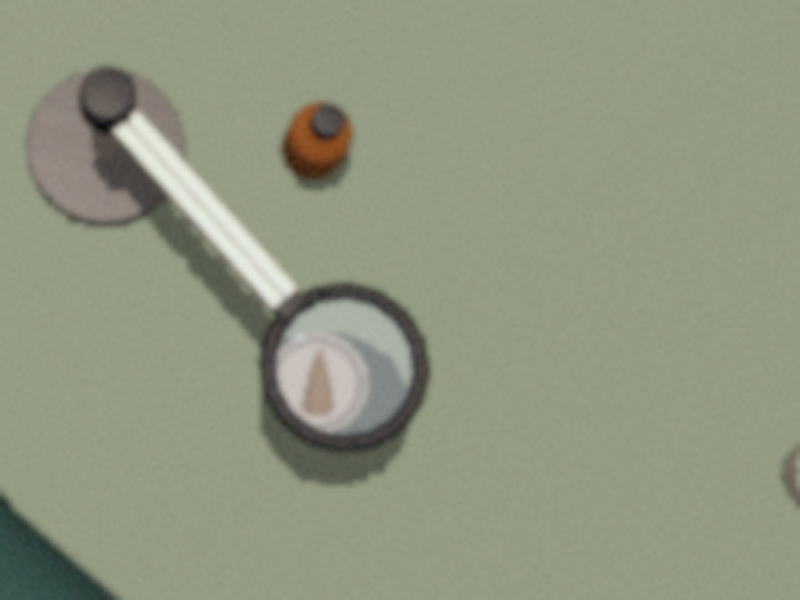

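In clear view the ring centre is (524.2, −96.1) and the dish centre (525.6, −95.5), so it is centred to about 1.5 mm. I'll cross-check with the scene camera and plan the button press.

```bash
python3 - <<'E'
from h import *
c=cap('scene');q=pts(c,c['extrinsics']).reshape(-1,3);I=c['pixels'].reshape(-1,3).max(1)
n=(abs(q[:,0]-525)<65)&(abs(q[:,1]+95)<65)
m=n&(q[:,2]>100)&(q[:,2]<122)&(I<80)&(np.hypot(q[:,0]-677,q[:,1]-32)>153);x=q[m,:2].astype(np.float32);print('ring',len(x),cv2.minEnclosingCircle(x),np.median(q[m,2]))
for z0 in(6,8):
    m=n&(q[:,2]>z0)&(q[:,2]<16)&(np.hypot(q[:,0]-525,q[:,1]+95)<45);x=q[m,:2].astype(np.float32);print('dish',len(x),cv2.minEnclosingCircle(x))
m=(abs(q[:,0]-467)<25)&(abs(q[:,1]-371)<25)&(q[:,2]>57);x=q[m,:2].astype(np.float32);print('btn',len(x),cv2.minEnclosingCircle(x),np.median(q[m],0))
o=bot.get_obs();print(o['position'],tgt(467,371,110,130),tgt(467,371,68,130))
E
```

```text
ring 239 ((525.4173583984375, -95.12071990966797), 48.29652786254883) 114.1424555959311
dish 137 ((529.2399291992188, -96.60460662841797), 32.18888473510742)
dish 115 ((529.2399291992188, -96.60460662841797), 32.18888473510742)
btn 183 ((468.1421203613281, 373.896728515625), 16.821773529052734) [471.02602905 374.87987303  62.53650632]
[453.44256992 141.92953366 158.10692093] [1.666e+02 1.578e+02 4.820e+01 1.000e-01 0.000e+00 1.000e-01] [1.666e+02 1.578e+02 9.020e+01 1.000e-01 0.000e+00 1.000e-01]
```

The two cameras agree to within a few mm, so the lens stays. Next is the button.

Request:
servo_tool(
  increments=[
    [-1, 30, 29, 0, 0, 0, 0],
    [-1, 60, 58, 0, 0, 0, 0],
    [-1, 90, 87, 0, 0, 0, 0],
    [-1, 120, 116, 0, 0, 0, 0],
    [-1, 150, 145, 10, 0, 0, 0],
    [-1, 167, 159, 40, 0, 0, 0],
    [-1, 167, 159, 60, 0, 0, 0],
    [-1, 167, 159, 75, 0, 0, 0],
    [-1, 167, 159, 75, 0, 0, 0],
  ],
)

```text
time_s: 7.4
position: [470.7, 366.1, 79.3]
ee_rot: [-0.0, 0.426, 0.905, -0.003]
contact_force: [-0.1, -1.0, 0.8]
width: 0.1
grasp_force: 0.0
```

```bash
python3 -c "
from h import *
o=bot.get_obs();print(o['position'],o['contact_force'],tgt(467.5,372,54,130))
c=cap('scene');cv2.imwrite('pics/s6.png',cv2.resize(c['pixels'][230:410,380:620,::-1],(800,600)))"
```

```text
[470.67916487 366.14317954  79.3189025 ] [-0.09821554 -0.9903898   0.83586491] [ 6.6  1.4 25.3 -0.3  0.1 -0.4]
```

View pics/s6.png

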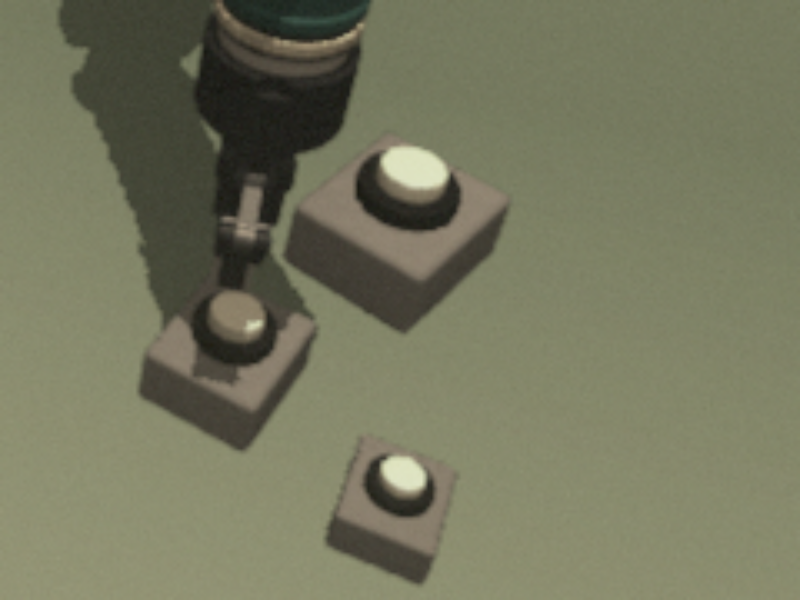

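The fingertips are above the middle box's button (about (238,315) in the crop). I'll correct sideways and press.

Request:
servo_tool(
  increments=[
    [-1, 4, 1, 4, 0, 0, 0],
    [-1, 5, 1, 10, 0, 0, 0],
    [-1, 5, 1, 14, 0, 0, 0],
    [-1, 5, 1, 17, 0, 0, 0],
    [-1, 5, 1, 19, 0, 0, 0],
    [-1, 5, 1, 21, 0, 0, 0],
    [-1, 5, 1, 22, 0, 0, 0],
    [-1, 5, 1, 23, 0, 0, 0],
    [-1, 5, 1, 23, 0, 0, 0],
  ],
)

```text
time_s: 8.35
position: [468.7, 373.7, 59.4]
ee_rot: [0.0, 0.425, 0.905, -0.0]
contact_force: [-0.4, -0.7, 2.6]
width: -0.2
grasp_force: 1.4
```

Request:
servo_tool(
  increments=[
    [-1, 0, 0, 1, 0, 0, 0],
    [-1, 0, 0, 2, 0, 0, 0],
    [-1, 0, 0, 3, 0, 0, 0],
    [-1, 0, 0, 4, 0, 0, 0],
    [-1, 0, 0, 4, 0, 0, 0],
    [-1, 0, 0, 4, 0, 0, 0],
  ],
)

```text
time_s: 8.95
position: [468.7, 373.8, 56.1]
ee_rot: [0.0, 0.425, 0.905, -0.0]
contact_force: [-1.5, -2.7, 10.1]
width: 0.2
grasp_force: 4.7
```

Request:
servo_tool(
  increments=[
    [-1, 0, 0, 1, 0, 0, 0],
    [-1, 0, 0, 2, 0, 0, 0],
    [-1, 0, 0, 2, 0, 0, 0],
    [-1, 0, 0, 2, 0, 0, 0],
  ],
)

```text
time_s: 9.35
position: [468.7, 373.8, 55.8]
ee_rot: [0.001, 0.425, 0.905, -0.0]
contact_force: [-1.9, -5.5, 22.3]
width: 0.1
grasp_force: 11.0
```

```bash
python3 -c "
from h import *
c=cap('scene');cv2.imwrite('pics/s7.png',c['pixels'][:,:,::-1]);o=bot.get_obs();print(o['position'],o['contact_force'])"
```

```text
[468.71996453 373.84198353  55.82119278] [-2.95869386 -4.59950556 20.97795845]
```

View pics/s7.png

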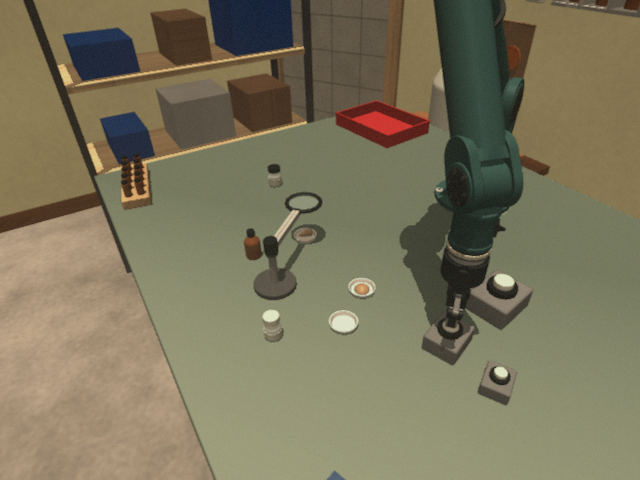

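The tip is at z = 55.8 mm against a hard stop at 22 N, so the button is fully down. The lens is at (304,203), over the dish at (304,235), and everything else is where it was. I'll retreat straight up.

Request:
servo_tool(
  increments=[
    [-1, 0, 0, -5, 0, 0, 0],
    [-1, 0, 0, -20, 0, 0, 0],
    [-1, 0, 0, -50, 0, 0, 0],
    [-1, 0, 0, -80, 0, 0, 0],
    [-1, 0, 0, -100, 0, 0, 0],
    [-1, 0, 0, -100, 0, 0, 0],
    [-1, 0, 0, -100, 0, 0, 0],
  ],
)

```text
time_s: 10.1
position: [468.6, 373.9, 153.5]
ee_rot: [0.0, 0.425, 0.905, 0.0]
contact_force: [0.2, -0.6, 0.3]
width: -0.2
grasp_force: 0.0
```

```bash
python3 fin.py t8 && python3 -c "
from bench import bot
print(bot.close_job())"
```

```text
[468.63584123 373.86506444 153.53937081] [ 0.21354706 -0.63934141  0.2553382 ] 10.1
ring 324 [524.3249311  -95.66951485] 219.90294684255667 199.02055594176437
enc 524.0525512695312 -96.33168029785156 47.585445404052734
bar 525 [  0.7661163   0.6427019 609.9275    -23.82933  ] 219.99359 219.76120950257268
the job is handed in; nothing more can be done
None
```

The lens is centred over the spiral-shell dish to about 1.5 mm by the top camera (about 4 mm by the scene camera, whose view of the dish is partly blocked). The middle switch box's button was pressed to its hard stop, but I did not check that the lamp lit. The dishes, jars and bottle look unmoved, and the job was handed in at about 10 s.

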